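# Clamp the tube rack with the fold-out crank

## Task

Swing the folded red handle of the blue rack clamp up until it stands upright, then crank it clockwise (seen from above) until the sprung jaw holds the white foam tube rack firmly against the stop bar: turning has become clearly heavier than when running free, roughly one and a half times, but the foam is not crushed. Leave it clamped so, fold the handle down flat again, let go, and leave the other containers where they are.

Things in the scene. Friction and masses are not known exactly. Their poses are not given: they have to be found in the camera images.
- crank_axis (a point): point on the vertical axis of the crank, level with the arm's top, 84 mm above the worktop, on the blue drive housing (84 x 92 mm, 68 mm high). Its y axis runs along the clamp's bed (aluminium, 120 x 295 x 10 mm), its x across. The jaw closes from the housing along -y; the stop bar is at the -y end
- handle_hinge (a point): centre of the folding handle's hinge at the end of the crank's arm, 55 mm from the crank axis, 98 mm above the worktop (14 mm above the arm's top). Its pin is level and square to the arm. The arm is a steel bar 22 mm wide, 10 mm thick; two lugs, 21 mm over both, flank the hinge and rise 6 mm above its centre
- grip_middle (a point): middle of the red grip, 38 mm from the hinge. The grip is round, 16 mm thick, 48 mm long (14 to 62 mm from the hinge) and turns freely on its own axis, so it can be held while the crank goes round. Folded, it lies level over the arm, pointing from hinge to crank axis, 6 mm of air below; swung out it stands upright over the hinge, its end 160 mm above the worktop
- handle_fold (a joint): fold of the handle, rad: 0 folded flat on the arm, 1.571 upright (both are stops). The hinge is stiff (about 2 N at the grip) and stays where it is left
- crank (a joint): angle of the crank, rad: grows as it turns clockwise seen from above, which closes the jaw 10 mm per rad. At 0 the arm points from the axis along -x of point crank_axis. It starts between -0.8 and 0.8; clamping takes roughly 6 to 10 rad of turning. A steady drag, about 6 to 8 N at the upright handle, keeps it where it is left, also against the clamping force
- clamp_jaw: jaw carriage, 100 mm wide; its rubber face, 20 mm ahead of this origin towards the stop bar, is sprung: 1 mm gives 10 N. Each 10 N on the rack adds 1.8 N to the force needed at the upright handle. The rack is well held at 12 to 40 N (2.2 to 7.3 N above the free drag at the handle; aim at 4.7 N) and crushed above 60 N. Where that is cannot be foreseen: feel it at the handle
- foam_rack: white foam tube rack, 62 mm (its x) by 110 mm (its y) by 34 mm high, 90 g, origin under its centre, loose on the bed, long side parallel to the jaw, 2 to 12 mm off the stop bar. The stop bar (blue, 118 mm wide, 36 mm high) is bolted at a place along the bed that differs by up to 14 mm from time to time
- stain_jar: violet staining jar with black lid, 56 mm wide, 115 mm high, origin under its centre; bystander, leave it
- specimen_cup: specimen cup with orange lid, 60 mm wide, 64 mm high, origin under its centre; bystander, leave it
- reagent_vial: white vial with blue cap, 31 mm wide, 60 mm high, origin under its centre; bystander, leave it
There are look-alikes about, which are no part of the job. Of the things like the foam_rack, leave any that is purple; of the rest the larger one is meant.

How it is judged:
On the way, in this order (a step that is already met when the one before it is completed fails the run):
1. the handle is swung out upright (within 0.2 rad of its stop) (value of joint handle_fold above 1.37 rad), for 0.2 s.
2. with the handle out, the crank is turned until the jaw presses the rack with more than 12 N (value of joint handle_fold above 1 rad and contact force between clamp_jaw and foam_rack above 12 N), for 0.2 s.
At the end, for the whole second after the job is handed in: The handle is folded flat (within 0.15 rad of its stop), the crank is at rest, and the jaw presses the rack, flat on the bed (within 0.08 rad) and at rest, against the stop bar with 12 to 40 N (value of joint handle_fold below 0.15 rad and contact force between clamp_jaw and foam_rack between 12 and 40 N and velocity of joint crank between -0.05 and 0.05 rad/s and linear speed of foam_rack below 0.01 m/s and angle between foam_rack's own z axis and vertical below 0.08 rad); the robot touches nothing.
It fails at once if the foam is crushed: the jaw presses the rack with more than 60 N (contact force between clamp_jaw and foam_rack above 60 N).
It fails at once if a bystander container is moved by more than 30 mm (distance of any of stain_jar, specimen_cup, reagent_vial from where it was at the start of the episode above 0.03 m).
It also fails if it takes over 72 s, if anything falls off the work surface, if the arm or the gripper's body presses on something with over 40 N, if the wrist force passes 120 N, or if a joint passes its speed limit or range.

## Robot

A 7-joint arm with a two-finger parallel gripper is mounted at the origin on a cart in front of the work surface, level with it; the furniture and walls round the work are solid. World frame = base frame: x ahead of the robot, y to its left, z up, the work surface at z = 0. Lengths are in m, angles in rad, forces in N, time in s.
With the tool pointing down it reaches from about 0.425 to 0.875 m from the base axis. Payload 4.7 kg.
Tool frame: the origin (TCP) lies on the centre line of the jaws, within the pads' length; the fingertips stand 8 mm ahead of it and the grasp point (between the pads) lies 11 mm behind it (tip_reach is the distance from the TCP to the fingertips, in m); z points along the fingers, y is the line along which they close (so a half turn about z gives the same grasp; the last joint's range is limited). The gripper opens to 85 mm and grips with 20 to 120 N. Pads are 22 mm wide; open, the fingers measure 114 mm over their backs; the gripper's body (76 mm by 85 mm) begins 54 mm behind the grasp point. The pads swing forward as they close: fully open they stand 13 mm farther back than shut.
Start: joints at [1.319, 0.321, -0.07, 1.45, 0.023, 1.371, -0.057], TCP at [0.171, -0.627, 0.239] pointing down, gripper open.
Joint ranges: [-2.86, 2.86], [-0.3, 2.09], [-1.38, 1.24], [0.06, 2.45], [-1.56, 4.7], [0.09, 2.05], [-2.69, 2.69]. Speed limits (rad/s): [2.57, 2.57, 3.14, 3.14, 3.14, 3.14, 3.14].

## Interface

Orientations are given as a unit quaternion [w, x, y, z].
In Python, from workcell import * gives the robot as it stands.
- The arm moves only by the shell command python3 -m handwheel 'ROWS'. ROWS is a JSON object of lists of equal length, an entry for each row: "translation": the shift along the world's x, y, z each as a share of 0.025 m, from -1 to 1, a list of three; "rotation": the turn, a rotation vector about the world's x, y, z each as a share of 360 degrees, from -1 to 1, a list of three; "gripper": the opening, from -1 (shut) to 1 (fully open). A call has exactly 10 rows; each row shifts and turns the commanded pose from where the row before left it; what a row does not reach is not made up. A row lasts 1/12 s, in which the tool goes at most 41.7 mm and 7.16 degrees, less where a joint would pass 70% of its speed; a pose out of reach is approached as far as the arm can. A call with a number of a shift or a turn outside -1 to 1 is refused whole. A call with a gripper value outside its range is refused whole. The fingers move at their own pace and stop on an object; the grip force is fixed at half the most. Time passes only in rows, so rows that do not move let the fingers close, or fill a call up. It gives the time, the measured TCP pose, the force, the opening and the grip force at its end, in the units of the state.
- sense(): the state, without advancing time (a new reading comes with each control period).
- get_image(name): name is "scene" or "top" or "wrist"; returns the picture (400x640x3 uint8, blue, green, red); there is no depth.
- camera_params(name): a dict with "K" (3x3 intrinsics, pixels), "k1" (the pictures are not rectified: a ray, as slopes to the right and down, at radius r is drawn at 1 + k1 r^2 times it, then the intrinsics apply), "R" (3x3) and "t" (3): a world point X has camera coordinates R X + t; the wrist camera has in their place "mount" (4x4, takes a point from camera to tool coordinates, whose origin is the TCP and whose axes are the flange's). Camera axes: x right, y down, z forward; pixel columns grow to the right and rows downward; lengths in m; the calibration is good to about 2 mm. A picture is of the moment at which its call begins: read the wrist's pose just before it. camera_params takes no time and is no camera call.
- job_done(): hands the job in; it is judged then, once.
Trained networks look in the newest picture that a camera, given by its name, has taken for a name from the list of things; names that differ only in an ending like _2 or _b are one class to them, and where a whole thing is asked for, a point or a joint stands for the part that bears it (a point fixed in the world has none). Each returns a list of dicts, best first, with "p" (0 to 1); they miss things now and then, are a little off and sometimes report something else, mostly with a low value. They report only what shows in the picture. A call takes as long as a camera call. They do not tell look-alikes from the thing itself.
- boxes_of(camera, label): "location" ([x, y, z] in m, in world coordinates, good to about 4 mm: the middle of the surface that is visible of it).
- cut_out(camera, label): "pixels" (400x640 bool, what is visible of it).
The state is a dict: "clock": time; "qpos": joint angles; "joint_velocities": joint speeds; "effort": joint torques, N m; "tool_pos": TCP position; "tcp_rot": TCP orientation; "wrist_force": force on the tool from outside, world axes, zero at the start; "wrist_torque": the same for the moment, N m; "opening": opening from 0.0 (shut) to 1.0 (fully open); "gripper_force": force on a finger pad.
Only numpy, scipy, OpenCV 4.12 (cv2) and the standard library are available. Lean on these libraries where they do the work, as an engineer would, in place of code of your own. Each camera call takes 0.05 s, during which the arm holds its last target. There are 200 camera calls.

## Working session

There is one attempt and no reset: what is moved stays moved. The work goes in short steps, Python scripts to look and compute and a shell command to move; the robot and the scene stay as the last step left them, time stands still between calls to the robot, and variables do not carry over. Pictures are saved under pics/ and viewed, at most 10 in all, crops included, and the job is handed in when it is done.

```bash
mkdir -p pics; ls
python3 - <<'E'
from workcell import *
import cv2
s=sense();print({k:s[k] for k in ('clock','tool_pos','tcp_rot','wrist_force','opening')})
for c in ('scene','top'):
    cv2.imwrite(f'pics/{c}0.png',get_image(c))
    p=camera_params(c);print(c,p['K'],p['k1'],p['R'],p['t'])
    for l in ('crank_axis','handle_hinge','grip_middle','foam_rack','clamp_jaw','stain_jar','specimen_cup','reagent_vial'):
        for d in boxes_of(c,l): print(c,l,[round(float(v),3) for v in d['location']],round(d['p'],2))
print(sense()['clock'])
E
```

```text
pics
{'clock': 0.0, 'tool_pos': array([ 0.17055815, -0.62668189,  0.23823337]), 'tcp_rot': array([-9.44745108e-04,  9.91180323e-01,  1.32516574e-01, -1.78511675e-04]), 'wrist_force': array([ 0.44025323, -0.32423325, -0.02934842]), 'opening': 1.0007096636892376}
scene [[502.0721936    0.         318.50228224]
 [  0.         502.0721936  200.20617318]
 [  0.           0.           1.        ]] -0.03132025239128508 [[ 0.49565056 -0.86840043  0.01453308]
 [-0.47161205 -0.28315447 -0.83510815]
 [ 0.72932338  0.40706785 -0.54989378]] [-0.21820871  0.30165141  0.92811414]
scene crank_axis [0.457, 0.113, 0.022] 0.81
scene handle_hinge [0.458, 0.149, 0.093] 0.72
scene handle_hinge [0.477, 0.098, 0.039] 0.37
scene grip_middle [0.469, 0.155, 0.104] 0.53
scene foam_rack [0.526, -0.173, 0.021] 0.98
scene foam_rack [0.398, -0.177, 0.023] 0.97
scene foam_rack [0.451, -0.281, 0.033] 0.58
scene foam_rack [0.458, -0.013, 0.042] 0.56
scene stain_jar [0.557, -0.307, 0.054] 0.4
scene specimen_cup [0.45, -0.284, 0.036] 0.59
scene specimen_cup [0.554, -0.309, 0.054] 0.57
scene specimen_cup [0.46, 0.15, 0.0
[... 168 characters left out ...]
670827 200.36806647]
 [  0.           0.           1.        ]] 0.022172746072641896 [[-1.15933755e-02 -9.99932453e-01 -8.27014740e-04]
 [-9.91465696e-01  1.16026061e-02 -1.29850501e-01]
 [ 1.29851325e-01 -6.85448868e-04 -9.91533239e-01]] [0.03130384 0.49714857 1.33527544]
top crank_axis [0.484, 0.106, 0.013] 0.88
top crank_axis [0.471, -0.009, 0.041] 0.22
top handle_hinge [0.47, 0.155, 0.106] 0.71
top foam_rack [0.47, -0.01, 0.044] 0.93
top foam_rack [0.402, -0.173, 0.026] 0.82
top foam_rack [0.538, -0.167, 0.027] 0.81
top clamp_jaw [0.485, 0.105, 0.051] 0.75
top stain_jar [0.526, 0.352, 0.095] 0.8
top specimen_cup [0.571, -0.301, 0.062] 0.67
top reagent_vial [0.456, -0.275, 0.041] 0.49
0.9
```

View pics/scene0.png

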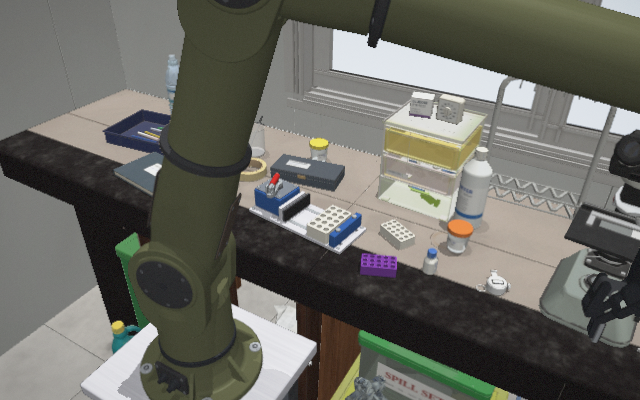

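View pics/top0.png

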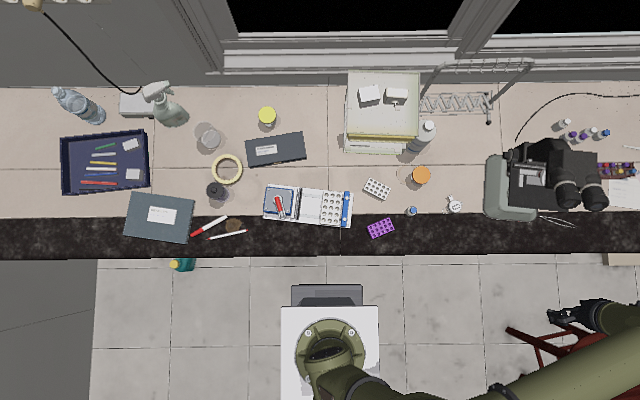

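The top view shows the clamp at (265–350, 185–228), with the red grip near (278, 205), the white rack at (335, 208) and the stop bar at (346, 210). The smaller white rack at (377, 188) and the purple one at (381, 228) are the decoys. The jar's black lid is near (215, 190). I'll move the wrist camera over the housing.

```bash
python3 -m handwheel '{"translation":[[1,1,0.3],[1,1,0.3],[1,1,0.3],[1,1,0.3],[1,1,0.3],[1,1,0.3],[1,1,0.3],[1,1,0.3],[1,1,0.3],[1,1,0.3]],"rotation":[[0,0,0],[0,0,0],[0,0,0],[0,0,0],[0,0,0],[0,0,0],[0,0,0],[0,0,0],[0,0,0],[0,0,0]],"gripper":[1,1,1,1,1,1,1,1,1,1]}'
python3 -m handwheel '{"translation":[[0,1,0],[0,1,0],[0,1,0],[0,1,0],[0,1,0],[0,1,0],[0,1,0],[0,1,0],[0,1,0],[0,1,0]],"rotation":[[0,0,0],[0,0,0],[0,0,0],[0,0,0],[0,0,0],[0,0,0],[0,0,0],[0,0,0],[0,0,0],[0,0,0]],"gripper":[1,1,1,1,1,1,1,1,1,1]}'
python3 -m handwheel '{"translation":[[0,1,0],[0,1,0],[0,1,0],[0,1,0],[0,1,0],[0,1,0],[0,1,0],[0,1,0],[0,0,0],[0,0,0]],"rotation":[[0,0,0],[0,0,0],[0,0,0],[0,0,0],[0,0,0],[0,0,0],[0,0,0],[0,0,0],[0,0,0],[0,0,0]],"gripper":[1,1,1,1,1,1,1,1,1,1]}'
cat > h.py <<'E'
from workcell import *
import numpy as np, cv2
from scipy.spatial.transform import Rotation as Rn
def cam(name):
    p=camera_params(name);K=np.array(p['K']);k=p['k1']
    if name=='wrist':
        s=sense();M=np.array(p['mount']);w,x,y,z=s['tcp_rot'];R=Rn.from_quat([x,y,z,w]).as_matrix()
        A=R@M[:3,:3];c=R@M[:3,3]+s['tool_pos']
    else:
        A=np.array(p['R']).T;c=-A@np.array(p['t'])
    return K,k,A,c
def ray(C,uv,z):
    K,k,A,c=C
    d=cv2.undistortPoints(np.array([[uv]],float),K,np.array([k,0,0,0.]))[0,0]
    v=A@np.array([d[0],d[1],1]);return c+v*(z-c[2])/v[2]
def project(C,X):
    K,k,A,c=C
    q=A.T@(np.array(X)-c);return cv2.projectPoints(q[None],np.zeros(3),np.zeros(3),K,np.array([k,0,0,0.]))[0][0,0]
E
python3 - <<'E'
from h import *
C=cam('wrist');im=get_image('wrist');cv2.imwrite('pics/w1.png',im)
print(sense()['clock'],sense()['tool_pos'],C[3],C[2][:,2],C[2][:,0])
for l in ('crank_axis','handle_hinge','grip_middle','foam_rack','clamp_jaw','stain_jar'):
    for d in boxes_of('wrist',l)[:2]: print(l,np.round(d['location'],3),round(d['p'],2),np.round(project(C,d['location'])))
E
```

```text
clock: 1.73
tool_pos: [0.4217, -0.3758, 0.315]
tcp_rot: [0.0, 0.991, 0.132, 0.0]
wrist_force: [0.4, -0.4, 0.1]
opening: 0.997
gripper_force: 0.0
clock: 2.57
tool_pos: [0.4206, -0.1259, 0.3145]
tcp_rot: [0.0, 0.991, 0.133, 0.0]
wrist_force: [0.0, 1.1, 0.3]
opening: 0.998
gripper_force: 0.0
clock: 3.4
tool_pos: [0.4206, 0.0742, 0.3147]
tcp_rot: [0.001, 0.991, 0.134, 0.0]
wrist_force: [0.6, -1.3, -0.8]
opening: 1.0
gripper_force: 0.0
3.45 [0.4206805  0.07273944 0.31451014] [0.48744787 0.09249267 0.44965496] [-0.26320827 -0.07313043 -0.96196328] [ 2.65534718e-01 -9.64101087e-01  6.38478748e-04]
crank_axis [0.496 0.12  0.046] 0.55 [300.  93.]
crank_axis [0.521 0.341 0.072] 0.55 [106.  16.]
handle_hinge [0.472 0.153 0.103] 0.75 [260. 106.]
handle_hinge [0.52  0.346 0.071] 0.25 [103.  16.]
grip_middle [0.476 0.154 0.104] 0.69 [259. 101.]
foam_rack [ 0.474 -0.006  0.044] 0.86 [394. 140.]
foam_rack [ 0.537 -0.159  0.026] 0.71 [518. 124.]
clamp_jaw [0.493 0.103 0.049] 0.96 [313. 100.]
stain_jar [0.522 0.342 0.07 ] 0.76 [107.  15.]
```

Run:
```python
import cv2
im=cv2.imread('pics/w1.png')[20:220,180:480];cv2.imwrite('pics/w1c.png',cv2.resize(im,None,fx=2.66,fy=2.66,interpolation=cv2.INTER_CUBIC)[:, :798])
```

```text
(no output)
```

View pics/w1c.png

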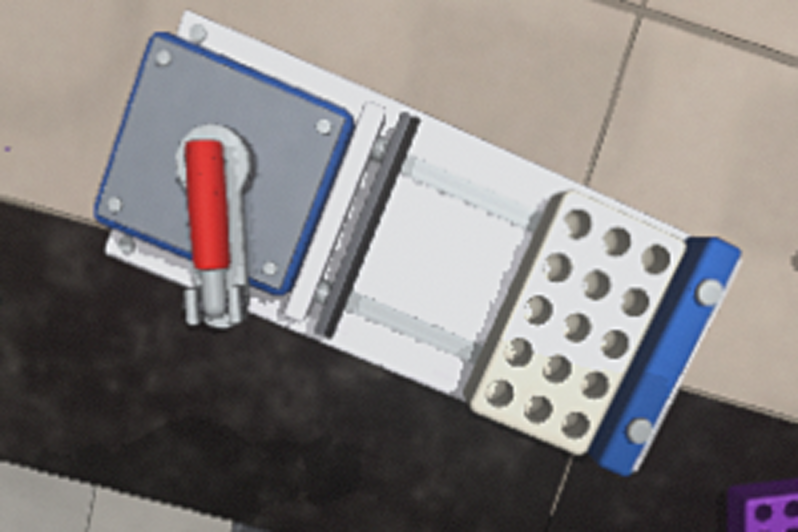

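Run:
```python
from h import *
C=cam('wrist')
P=lambda u,v,z: ray(C,(u/2.66+180,v/2.66+20),z)
for n,u,v,z in (('hub',215,163,.084),('lugs',214,305,.104),('gripend',205,142,.098),('griproot',208,268,.098),('h1',158,33,.068),('h2',352,113,.068),('h3',285,292,.068),('h4',96,222,.068),('jawface1',415,118,.044),('jawface2',328,335,.044),('rackT',560,192,.044),('rackB',472,405,.044),('stopT',690,240,.046),('stopB',600,465,.046)):
    print(n,np.round(P(u,v,z),4))
```

```text
hub [0.4967 0.1583 0.084 ]
lugs [0.4442 0.1434 0.104 ]
gripend [0.5028 0.1611 0.098 ]
griproot [0.457  0.1497 0.098 ]
h1 [0.5405 0.1949 0.068 ]
h2 [0.5307 0.1111 0.068 ]
h3 [0.453  0.1205 0.068 ]
h4 [0.4609 0.2053 0.068 ]
jawface1 [0.5386 0.0853 0.044 ]
jawface2 [0.4368 0.0985 0.044 ]
rackT [0.5258 0.0143 0.044 ]
rackB [0.4227 0.0244 0.044 ]
stopT [ 0.5217 -0.0488  0.046 ]
stopB [ 0.4111 -0.0435  0.046 ]
```

The image shows the hub at about crop (215, 163) and the lugs at (214, 305). They come out 54.6 mm apart (55 mm given), with the hub at the housing's middle, so the fit is good. The arm points at 195.5°, which makes the crank about -0.38 rad. The tool is already square to the grip, so I'll go down on the grip's middle at (0.4805, 0.1535, 0.098).

```bash
python3 -m handwheel '{"translation":[[0.24,0.32,-0.6],[0.24,0.32,-0.6],[0.24,0.32,-0.6],[0.24,0.32,-0.6],[0.24,0.32,-0.6],[0.24,0.32,-0.6],[0.24,0.32,-0.6],[0.24,0.32,-0.6],[0.24,0.32,-0.6],[0,0,0]],"rotation":[[0,0,0],[0,0,0],[0,0,0],[0,0,0],[0,0,0],[0,0,0],[0,0,0],[0,0,0],[0,0,0],[0,0,0]],"gripper":[1,1,1,1,1,0,0,0,0,0]}'
python3 - <<'E'
from h import *
C=cam('wrist');im=get_image('wrist');cv2.imwrite('pics/w2.png',im)
for X in ((.4965,.158,.084),(.4435,.1433,.098),(.4805,.1535,.098)):print(project(C,X))
print(sense()['tool_pos'])
E
```

```text
clock: 4.58
tool_pos: [0.4737, 0.1454, 0.1767]
tcp_rot: [-0.001, 0.991, 0.133, -0.002]
wrist_force: [-1.0, -0.1, -0.3]
opening: 0.499
gripper_force: 0.0
[312.05568016 170.50922091]
[312.39632608 250.34558855]
[311.8349697  198.58587852]
[0.47384139 0.14486481 0.17797726]
```

View pics/w2.png

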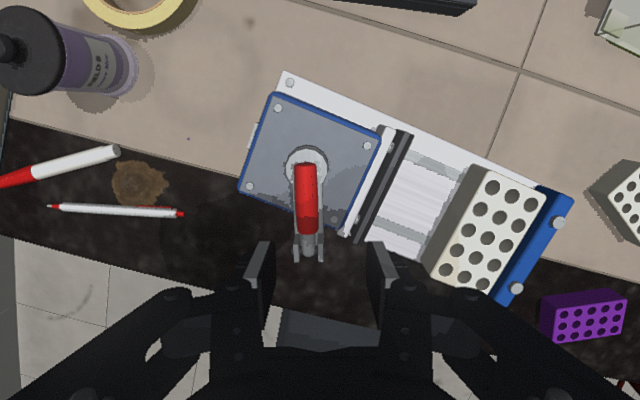

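The view from close by shows the grip centred at (306, 198) and the hinge fork near (308, 252). That's about 3 mm further to image left than I predicted, so I'll shift roughly 2 mm to +y while going down, then close.

```bash
python3 -m handwheel '{"translation":[[0.03,0.053,-0.4],[0.03,0.053,-0.4],[0.03,0.053,-0.4],[0.03,0.053,-0.4],[0.03,0.053,-0.4],[0.03,0.053,-0.4],[0.03,0.053,-0.4],[0.03,0.053,-0.4],[0,0,0],[0,0,0]],"rotation":[[0,0,0],[0,0,0],[0,0,0],[0,0,0],[0,0,0],[0,0,0],[0,0,0],[0,0,0],[0,0,0],[0,0,0]],"gripper":[0,0,0,0,0,0,0,0,0,0]}'
python3 -m handwheel '{"translation":[[0,0,0],[0,0,0],[0,0,0],[0,0,0],[0,0,0],[0,0,0],[0,0,0],[0,0,0],[0,0,0],[0,0,0]],"rotation":[[0,0,0],[0,0,0],[0,0,0],[0,0,0],[0,0,0],[0,0,0],[0,0,0],[0,0,0],[0,0,0],[0,0,0]],"gripper":[-1,-1,-1,-1,-1,-1,-1,-1,-1,-1]}'
```

```text
clock: 5.47
tool_pos: [0.4802, 0.1556, 0.0987]
tcp_rot: [-0.0, 0.991, 0.133, -0.001]
wrist_force: [-0.4, -1.2, 0.3]
opening: 0.498
gripper_force: 0.0
clock: 6.3
tool_pos: [0.4809, 0.1572, 0.1001]
tcp_rot: [-0.001, 0.991, 0.133, 0.001]
wrist_force: [-1.3, 5.9, 2.6]
opening: 0.157
gripper_force: 58.8
```

```bash
python3 -m handwheel '{"translation":[[-0.005,0.005,0.119],[-0.014,0.002,0.118],[-0.022,0,0.117],[-0.031,-0.003,0.115],[-0.04,-0.005,0.112],[-0.048,-0.007,0.108],[-0.056,-0.009,0.104],[-0.064,-0.012,0.099],[-0.071,-0.014,0.094],[-0.078,-0.015,0.088]],"rotation":[[0,0,0],[0,0,0],[0,0,0],[0,0,0],[0,0,0],[0,0,0],[0,0,0],[0,0,0],[0,0,0],[0,0,0]],"gripper":[-1,-1,-1,-1,-1,-1,-1,-1,-1,-1]}'
```

```text
clock: 7.13
tool_pos: [0.4706, 0.1544, 0.1256]
tcp_rot: [-0.001, 0.991, 0.133, 0.001]
wrist_force: [3.6, 3.9, -9.6]
opening: 0.152
gripper_force: 58.7
```

```bash
python3 -m handwheel '{"translation":[[-0.085,-0.023,0.081],[-0.09,-0.025,0.074],[-0.096,-0.026,0.066],[-0.1,-0.027,0.058],[-0.105,-0.029,0.05],[-0.108,-0.03,0.041],[-0.111,-0.03,0.032],[-0.113,-0.031,0.023],[-0.114,-0.031,0.014],[-0.115,-0.031,0.005]],"rotation":[[0,0,0],[0,0,0],[0,0,0],[0,0,0],[0,0,0],[0,0,0],[0,0,0],[0,0,0],[0,0,0],[0,0,0]],"gripper":[-1,-1,-1,-1,-1,-1,-1,-1,-1,-1]}'
python3 -m handwheel '{"translation":[[0,0,0],[0,0,0],[0,0,0],[0,0,0],[0,0,0],[0,0,0],[0,0,0],[0,0,0],[0,0,0],[0,0,0]],"rotation":[[0,0,0],[0,0,0],[0,0,0],[0,0,0],[0,0,0],[0,0,0],[0,0,0],[0,0,0],[0,0,0],[0,0,0]],"gripper":[-1,-1,-1,-1,-1,-1,-1,-1,-1,-1]}'
python3 - <<'E'
from h import *
C=cam('wrist');im=get_image('wrist');cv2.imwrite('pics/w3.png',im);cv2.imwrite('pics/s3.png',get_image('scene')[150:260,220:380])
print(sense()['clock'])
E
```

```text
clock: 7.97
tool_pos: [0.4492, 0.1482, 0.1393]
tcp_rot: [-0.001, 0.991, 0.132, 0.006]
wrist_force: [11.2, 6.1, -3.7]
opening: 0.157
gripper_force: 62.8
clock: 8.8
tool_pos: [0.4489, 0.1481, 0.1393]
tcp_rot: [-0.001, 0.991, 0.132, 0.006]
wrist_force: [8.1, 4.5, -2.9]
opening: 0.157
gripper_force: 63.1
8.9
```

View pics/w3.png

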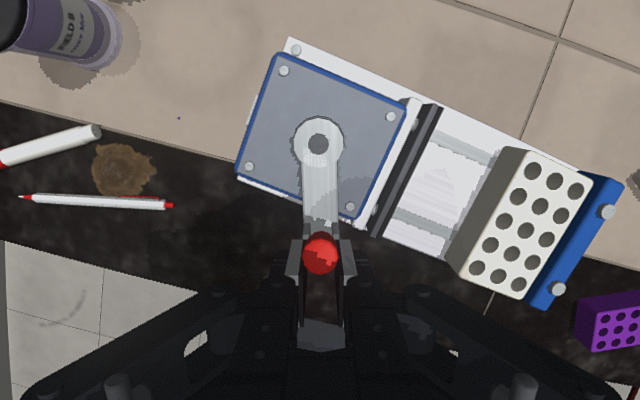

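Run:
```python
from h import *
C=cam('wrist')
h=ray(C,(318.5,144.5),.084);g=ray(C,(320,256),.158)
t=sense()['tool_pos'];print(h,g,t,project(C,t))
v=t-h;print(np.hypot(*v[:2]),np.degrees(np.arctan2(v[1],v[0])))
v=g-h;print(np.hypot(*v[:2]),np.degrees(np.arctan2(v[1],v[0])))
```

```text
[0.49575161 0.1619088  0.084     ] [0.46147466 0.15154374 0.158     ] [0.44895237 0.14808751 0.1393504 ] [320.24215464 264.5659739 ]
0.04879751304824025 -163.54647021080956
0.03580982471762627 -163.17513201977505
```

```bash
python3 -m handwheel '{"translation":[[-0.08,-0.022,0],[-0.08,-0.022,0],[-0.08,-0.022,0],[-0.08,-0.022,0],[0,0,0],[0,0,0],[0,0,0],[0,0,0],[0,0,0],[0,0,0]],"rotation":[[0,0,0],[0,0,0],[0,0,0],[0,0,0],[0,0,0],[0,0,0],[0,0,0],[0,0,0],[0,0,0],[0,0,0]],"gripper":[-1,-1,-1,-1,-1,-1,-1,-1,-1,-1]}'
python3 - <<'E'
from h import *
C=cam('wrist');im=get_image('wrist');cv2.imwrite('pics/w4.png',im)
for X in ((.443,.1463,.104),(.443,.1463,.16),(.4957,.1619,.084)):print(project(C,X))
d=cut_out('wrist','grip_middle')
for q in d: v,u=np.nonzero(q['pixels']);print(q['p'],u.min(),u.max(),v.min(),v.max())
hsv=cv2.cvtColor(im,cv2.COLOR_BGR2HSV);m=((hsv[...,0]<8)|(hsv[...,0]>172))&(hsv[...,1]>150)&(hsv[...,2]>60);m[:,:250]=0;m[:,400:]=0
v,u=np.nonzero(m);print(u.min(),u.max(),v.min(),v.max(),u.mean(),v.mean())
E
```

```text
clock: 9.73
tool_pos: [0.4426, 0.1463, 0.1404]
tcp_rot: [-0.001, 0.991, 0.132, 0.008]
wrist_force: [10.5, 4.7, 0.8]
opening: 0.153
gripper_force: 65.4
[320.47109646 234.83542841]
[320.36067483 285.82287889]
[318.28949582 133.32146708]
0.71 301 338 223 277
302 338 224 277 320.2921052631579 251.83092105263157
```

```bash
python3 -m handwheel '{"translation":[[-0.08,-0.022,0],[-0.08,-0.022,0],[-0.08,-0.022,0],[-0.08,-0.022,0],[0,0,0],[0,0,0],[0,0,0],[0,0,0],[0,0,0],[0,0,0]],"rotation":[[0,0,0],[0,0,0],[0,0,0],[0,0,0],[0,0,0],[0,0,0],[0,0,0],[0,0,0],[0,0,0],[0,0,0]],"gripper":[-1,-1,-1,-1,-1,-1,-1,-1,-1,-1]}'
python3 - <<'E'
from h import *
C=cam('wrist');im=get_image('wrist');cv2.imwrite('pics/w5.png',im)
for X in ((.443,.1463,.104),(.443,.1463,.16),(.4957,.1619,.084)):print(project(C,X))
hsv=cv2.cvtColor(im,cv2.COLOR_BGR2HSV);m=((hsv[...,0]<8)|(hsv[...,0]>172))&(hsv[...,1]>150)&(hsv[...,2]>60);m[:,:250]=0;m[:,400:]=0
v,u=np.nonzero(m);print(u.min(),u.max(),v.min(),v.max(),u.mean(),v.mean())
E
```

```text
clock: 10.67
tool_pos: [0.4349, 0.1441, 0.1407]
tcp_rot: [-0.001, 0.991, 0.132, 0.008]
wrist_force: [10.4, 5.0, 0.9]
opening: 0.153
gripper_force: 65.2
[320.27690234 221.23929609]
[320.11726685 267.28070324]
[318.0708826  119.22899769]
303 338 214 279 320.46560574948666 247.99845995893224
```

View pics/w5.png

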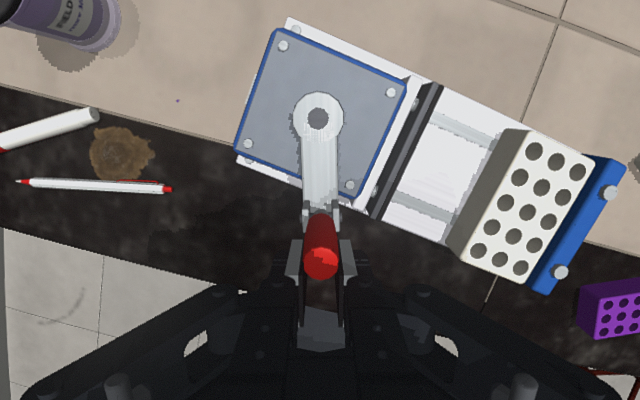

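Now the hinge shows at (320, 213) and the grip's top at (320, 262), within about 2 mm of upright. The pads slid 8 mm past the grip, so I'll open, re-centre and grip again.

```bash
python3 -m handwheel '{"translation":[[0,0,0],[0,0,0],[0,0,0],[0,0,0],[0,0,0],[0,0,0],[0,0,0],[0,0,0],[0,0,0],[0,0,0]],"rotation":[[0,0,0],[0,0,0],[0,0,0],[0,0,0],[0,0,0],[0,0,0],[0,0,0],[0,0,0],[0,0,0],[0,0,0]],"gripper":[0,0,0,0,0,0,0,0,0,0]}'
python3 - <<'E'
from h import *
C=cam('wrist');im=get_image('wrist')
for X in ((.443,.1463,.104),(.443,.1463,.16),(.4957,.1619,.084)):print(project(C,X))
hsv=cv2.cvtColor(im,cv2.COLOR_BGR2HSV);m=((hsv[...,0]<8)|(hsv[...,0]>172))&(hsv[...,1]>150)&(hsv[...,2]>60);m[:,:250]=0;m[:,400:]=0
v,u=np.nonzero(m);print(u.min(),u.max(),v.min(),v.max(),u.mean(),v.mean())
g=ray(C,(u.mean(),v.max()-18),.16);print(g)
E
```

```text
clock: 11.55
tool_pos: [0.428, 0.1425, 0.1373]
tcp_rot: [0.0, 0.991, 0.133, -0.0]
wrist_force: [0.9, 0.2, 0.7]
opening: 0.5
gripper_force: 0.0
[320.78083949 210.04956329]
[320.77683423 255.53750008]
[318.57059457 104.800749  ]
302 340 202 269 321.0687529634898 237.34044570886675
[0.44482721 0.14668348 0.16      ]
```

```bash
python3 -m handwheel '{"translation":[[0.125,0.032,0],[0.125,0.032,0],[0.125,0.032,0],[0.125,0.032,0],[0.125,0.032,0],[0,0,0],[0,0,0],[0,0,0],[0,0,0],[0,0,0]],"rotation":[[0,0,0],[0,0,0],[0,0,0],[0,0,0],[0,0,0],[0,0,0],[0,0,0],[0,0,0],[0,0,0],[0,0,0]],"gripper":[0,0,0,0,0,0,-1,-1,-1,-1]}'
python3 -m handwheel '{"translation":[[0,0,0],[0,0,0],[0,0,0],[0,0,0],[0,0,0],[0,0,0],[0,0,0],[0,0,0],[0,0,0],[0,0,0]],"rotation":[[0,0,0],[0,0,0],[0,0,0],[0,0,0],[0,0,0],[0,0,0],[0,0,0],[0,0,0],[0,0,0],[0,0,0]],"gripper":[-1,-1,-1,-1,-1,-1,-1,-1,-1,-1]}'
```

```text
clock: 12.43
tool_pos: [0.4436, 0.1465, 0.1374]
tcp_rot: [0.0, 0.991, 0.133, -0.0]
wrist_force: [-0.0, 0.3, 1.4]
opening: 0.156
gripper_force: 58.5
clock: 13.27
tool_pos: [0.4436, 0.1465, 0.1373]
tcp_rot: [0.0, 0.991, 0.133, -0.0]
wrist_force: [-2.4, -0.0, 4.7]
opening: 0.162
gripper_force: 58.7
```

```bash
cat > rows.py <<'E'
import sys,numpy as np
# cartesian units for circle steps: phi0 deg, step deg, n
p0,st,n=float(sys.argv[1]),float(sys.argv[2]),int(sys.argv[3])
a=np.radians(p0-st*np.arange(n+1));P=55/25*np.c_[np.cos(a),np.sin(a)]
print(str(np.round(np.diff(P,axis=0),3).tolist()).replace(' ','').replace(']',',0]'))
E
cat > feel.py <<'E'
from h import *
s=sense();A=np.array([.4957,.1619]);v=s['tool_pos'][:2]-A;r=np.hypot(*v);e=v/r;t=np.array([e[1],-e[0]])
f=s['wrist_force'][:2];print('r %.1f phi %.1f  tang(resist) %.2f radial %.2f'%(r*1e3,np.degrees(np.arctan2(v[1],v[0]))%360,-f@t,f@e),s['qpos'].round(2))
E
python3 rows.py 196.5 5 10; python3 rows.py 146.5 10 10;python3 rows.py 46.5 10 10; python3 rows.py 306.5 10 10
```

```text
[[-0.046,0.186,0],[-0.03,0.19,0],[-0.013,0.191,0],[0.003,0.192,0],[0.02,0.191,0],[0.037,0.188,0],[0.053,0.184,0],[0.069,0.179,0],[0.084,0.173,0],[0.099,0.165,0],0]
[[0.239,0.3,0],[0.287,0.254,0],[0.327,0.2,0],[0.357,0.141,0],[0.376,0.076,0],[0.383,0.01,0],[0.379,-0.057,0],[0.364,-0.122,0],[0.337,-0.183,0],[0.3,-0.239,0],0]
[[0.254,-0.287,0],[0.2,-0.327,0],[0.141,-0.357,0],[0.076,-0.376,0],[0.01,-0.383,0],[-0.057,-0.379,0],[-0.122,-0.364,0],[-0.183,-0.337,0],[-0.239,-0.3,0],[-0.287,-0.254,0],0]
[[-0.327,-0.2,0],[-0.357,-0.141,0],[-0.376,-0.076,0],[-0.383,-0.01,0],[-0.379,0.057,0],[-0.364,0.122,0],[-0.337,0.183,0],[-0.3,0.239,0],[-0.254,0.287,0],[-0.2,0.327,0],0]
```

```bash
python3 -m handwheel '{"translation":[[-0.046,0.186,0],[-0.03,0.19,0],[-0.013,0.191,0],[0.003,0.192,0],[0.02,0.191,0],[0.037,0.188,0],[0.053,0.184,0],[0.069,0.179,0],[0.084,0.173,0],[0.099,0.165,0]],"rotation":[[0,0,0],[0,0,0],[0,0,0],[0,0,0],[0,0,0],[0,0,0],[0,0,0],[0,0,0],[0,0,0],[0,0,0]],"gripper":[-1,-1,-1,-1,-1,-1,-1,-1,-1,-1]}'; python3 feel.py
```

```text
clock: 14.1
tool_pos: [0.4493, 0.1905, 0.1372]
tcp_rot: [0.002, 0.991, 0.132, -0.002]
wrist_force: [-6.9, -5.1, 10.9]
opening: 0.161
gripper_force: 59.8
r 54.5 phi 148.4  tang(resist) 7.97 radial 3.15 [ 0.47  0.15 -0.98  1.94  0.14  1.13 -1.87]
```

```bash
python3 -m handwheel '{"translation":[[0.239,0.3,0],[0.287,0.254,0],[0.327,0.2,0],[0.357,0.141,0],[0.376,0.076,0],[0.383,0.01,0],[0.379,-0.057,0],[0.364,-0.122,0],[0.337,-0.183,0],[0.3,-0.239,0]],"rotation":[[0,0,0],[0,0,0],[0,0,0],[0,0,0],[0,0,0],[0,0,0],[0,0,0],[0,0,0],[0,0,0],[0,0,0]],"gripper":[-1,-1,-1,-1,-1,-1,-1,-1,-1,-1]}'; python3 feel.py
```

```text
clock: 14.93
tool_pos: [0.5318, 0.2044, 0.1373]
tcp_rot: [-0.001, 0.991, 0.134, -0.002]
wrist_force: [-8.6, 1.5, 8.6]
opening: 0.165
gripper_force: 59.4
r 55.8 phi 49.7  tang(resist) 7.56 radial -4.39 [ 0.36  0.36 -0.92  1.75  0.3   1.18 -1.95]
```

```bash
python3 -m handwheel '{"translation":[[0.254,-0.287,0],[0.2,-0.327,0],[0.141,-0.357,0],[0.076,-0.376,0],[0.01,-0.383,0],[-0.057,-0.379,0],[-0.122,-0.364,0],[-0.183,-0.337,0],[-0.239,-0.3,0],[-0.287,-0.254,0]],"rotation":[[0,0,0],[0,0,0],[0,0,0],[0,0,0],[0,0,0],[0,0,0],[0,0,0],[0,0,0],[0,0,0],[0,0,0]],"gripper":[-1,-1,-1,-1,-1,-1,-1,-1,-1,-1]}'; python3 feel.py
python3 -m handwheel '{"translation":[[-0.327,-0.2,0],[-0.357,-0.141,0],[-0.376,-0.076,0],[-0.383,-0.01,0],[-0.379,0.057,0],[-0.364,0.122,0],[-0.337,0.183,0],[-0.3,0.239,0],[-0.254,0.287,0],[-0.2,0.327,0]],"rotation":[[0,0,0],[0,0,0],[0,0,0],[0,0,0],[0,0,0],[0,0,0],[0,0,0],[0,0,0],[0,0,0],[0,0,0]],"gripper":[-1,-1,-1,-1,-1,-1,-1,-1,-1,-1]}'; python3 feel.py; python3 rows.py 206.5 5 10
```

```text
clock: 15.77
tool_pos: [0.5316, 0.1205, 0.1375]
tcp_rot: [-0.002, 0.991, 0.133, 0.004]
wrist_force: [5.1, 6.3, -3.6]
opening: 0.165
gripper_force: 58.5
r 54.8 phi 310.9  tang(resist) 8.01 radial -1.42 [ 0.53  0.28 -0.91  1.82  0.24  1.15 -1.76]
clock: 16.6
tool_pos: [0.4491, 0.1339, 0.1374]
tcp_rot: [0.003, 0.991, 0.131, 0.002]
wrist_force: [2.3, -7.9, -0.5]
opening: 0.161
gripper_force: 59.5
r 54.4 phi 211.0  tang(resist) 7.89 radial 2.12 [ 0.61  0.07 -0.98  1.99  0.07  1.11 -1.71]
[[-0.078,0.175,0],[-0.062,0.181,0],[-0.046,0.186,0],[-0.03,0.19,0],[-0.013,0.191,0],[0.003,0.192,0],[0.02,0.191,0],[0.037,0.188,0],[0.053,0.184,0],[0.069,0.179,0],0]
```

```bash
python3 -m handwheel '{"translation":[[-0.078,0.175,0],[-0.062,0.181,0],[-0.046,0.186,0],[-0.03,0.19,0],[-0.013,0.191,0],[0,0,0],[0,0,0],[0,0,0],[0,0,0],[0,0,0]],"rotation":[[0,0,0],[0,0,0],[0,0,0],[0,0,0],[0,0,0],[0,0,0],[0,0,0],[0,0,0],[0,0,0],[0,0,0]],"gripper":[-1,-1,-1,-1,-1,-1,-1,-1,-1,-1]}'; python3 feel.py
python3 - <<'E'
from h import *
C=cam('wrist');im=get_image('wrist');cv2.imwrite('pics/w6.png',im[60:360,300:640])
print(sense()['clock'])
E
python3 rows.py 181.5 2 30
```

```text
clock: 17.43
tool_pos: [0.4416, 0.1581, 0.1373]
tcp_rot: [0.002, 0.991, 0.132, -0.001]
wrist_force: [-2.6, -5.5, 5.7]
opening: 0.163
gripper_force: 60.1
r 54.2 phi 184.0  tang(resist) 5.30 radial 2.95 [ 0.57  0.08 -1.    1.98  0.08  1.12 -1.77]
17.4833
[[-0.001,0.077,0],[0.002,0.077,0],[0.005,0.077,0],[0.007,0.076,0],[0.01,0.076,0],[0.013,0.076,0],[0.015,0.075,0],[0.018,0.075,0],[0.021,0.074,0],[0.023,0.073,0],[0.026,0.072,0],[0.028,0.071,0],[0.031,0.07,0],[0.033,0.069,0],[0.035,0.068,0],[0.038,0.067,0],[0.04,0.065,0],[0.042,0.064,0],[0.045,0.063,0],[0.047,0.061,0],[0.049,0.059,0],[0.051,0.058,0],[0.053,0.056,0],[0.055,0.054,0],[0.057,0.052,0],[0.058,0.05,0],[0.06,0.048,0],[0.062,0.046,0],[0.063,0.043,0],[0.065,0.041,0],0]
```

View pics/w6.png

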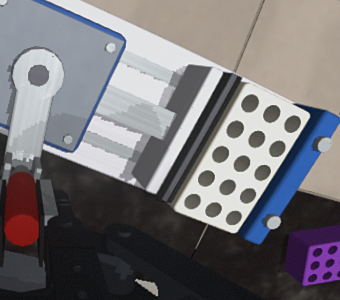

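The jaw's black face at about (195, 150) in the crop is nearly on the rack. The rack is still just off the stop bar, and the handle is upright. From here I'll go 2° a row and feel.

```bash
python3 -m handwheel '{"translation":[[-0.001,0.077,0],[0.002,0.077,0],[0.005,0.077,0],[0.007,0.076,0],[0.01,0.076,0],[0.013,0.076,0],[0.015,0.075,0],[0.018,0.075,0],[0.021,0.074,0],[0.023,0.073,0]],"rotation":[[0,0,0],[0,0,0],[0,0,0],[0,0,0],[0,0,0],[0,0,0],[0,0,0],[0,0,0],[0,0,0],[0,0,0]],"gripper":[-1,-1,-1,-1,-1,-1,-1,-1,-1,-1]}'; python3 feel.py
```

```text
clock: 18.32
tool_pos: [0.4434, 0.1767, 0.1372]
tcp_rot: [0.002, 0.991, 0.132, -0.002]
wrist_force: [-6.6, -6.8, 10.1]
opening: 0.157
gripper_force: 60.6
r 54.3 phi 164.1  tang(resist) 8.36 radial 4.48 [ 0.54  0.12 -1.01  1.96  0.11  1.12 -1.83]
```

```bash
python3 -m handwheel '{"translation":[[0.026,0.072,0],[0.028,0.071,0],[0.031,0.07,0],[0.033,0.069,0],[0.035,0.068,0],[0.038,0.067,0],[0.04,0.065,0],[0.042,0.064,0],[0.045,0.063,0],[0.047,0.061,0]],"rotation":[[0,0,0],[0,0,0],[0,0,0],[0,0,0],[0,0,0],[0,0,0],[0,0,0],[0,0,0],[0,0,0],[0,0,0]],"gripper":[-1,-1,-1,-1,-1,-1,-1,-1,-1,-1]}'; python3 feel.py
```

```text
clock: 19.15
tool_pos: [0.452, 0.1946, 0.1372]
tcp_rot: [0.002, 0.991, 0.132, -0.002]
wrist_force: [-6.4, -5.9, 9.9]
opening: 0.161
gripper_force: 60.7
r 54.6 phi 143.2  tang(resist) 8.52 radial 1.61 [ 0.49  0.17 -1.01  1.93  0.16  1.13 -1.89]
```

```bash
python3 -m handwheel '{"translation":[[0.049,0.059,0],[0.051,0.058,0],[0.053,0.056,0],[0.055,0.054,0],[0.057,0.052,0],[0.058,0.05,0],[0.06,0.048,0],[0.062,0.046,0],[0.063,0.043,0],[0.065,0.041,0]],"rotation":[[0,0,0],[0,0,0],[0,0,0],[0,0,0],[0,0,0],[0,0,0],[0,0,0],[0,0,0],[0,0,0],[0,0,0]],"gripper":[-1,-1,-1,-1,-1,-1,-1,-1,-1,-1]}'; python3 feel.py;  python3 rows.py 121.5 1 10; python3 rows.py 121.5 2 10
```

```text
clock: 19.98
tool_pos: [0.466, 0.2082, 0.1372]
tcp_rot: [0.001, 0.991, 0.132, -0.002]
wrist_force: [-7.6, -2.6, 10.0]
opening: 0.155
gripper_force: 60.6
r 55.0 phi 122.7  tang(resist) 7.80 radial 1.92 [ 0.44  0.22 -1.    1.89  0.21  1.14 -1.94]
[[0.033,0.02,0],[0.033,0.019,0],[0.034,0.019,0],[0.034,0.018,0],[0.034,0.017,0],[0.035,0.017,0],[0.035,0.016,0],[0.035,0.016,0],[0.035,0.015,0],[0.036,0.014,0],0]
[[0.066,0.039,0],[0.067,0.037,0],[0.069,0.034,0],[0.07,0.032,0],[0.071,0.029,0],[0.072,0.027,0],[0.073,0.024,0],[0.074,0.022,0],[0.074,0.019,0],[0.075,0.017,0],0]
```

```bash
python3 -m handwheel '{"translation":[[0.066,0.039,0],[0.067,0.037,0],[0.069,0.034,0],[0.07,0.032,0],[0.071,0.029,0],[0.072,0.027,0],[0.073,0.024,0],[0.074,0.022,0],[0.074,0.019,0],[0.075,0.017,0]],"rotation":[[0,0,0],[0,0,0],[0,0,0],[0,0,0],[0,0,0],[0,0,0],[0,0,0],[0,0,0],[0,0,0],[0,0,0]],"gripper":[-1,-1,-1,-1,-1,-1,-1,-1,-1,-1]}'; python3 feel.py;  python3 rows.py 101.5 1 20
```

```text
clock: 20.82
tool_pos: [0.4833, 0.2159, 0.1372]
tcp_rot: [0.001, 0.991, 0.133, -0.003]
wrist_force: [-9.7, -3.1, 10.1]
opening: 0.162
gripper_force: 60.6
r 55.4 phi 102.9  tang(resist) 10.17 radial -0.85 [ 0.41  0.28 -0.99  1.85  0.25  1.16 -1.97]
[[0.038,0.007,0],[0.038,0.007,0],[0.038,0.006,0],[0.038,0.005,0],[0.038,0.005,0],[0.038,0.004,0],[0.038,0.003,0],[0.038,0.003,0],[0.038,0.002,0],[0.038,0.001,0],[0.038,0.001,0],[0.038,0.0,0],[0.038,-0.001,0],[0.038,-0.001,0],[0.038,-0.002,0],[0.038,-0.003,0],[0.038,-0.003,0],[0.038,-0.004,0],[0.038,-0.005,0],[0.038,-0.005,0],0]
```

```bash
python3 -m handwheel '{"translation":[[0,0,0],[0.038,0.007,0],[0.038,0.006,0],[0.038,0.005,0],[0.038,0.005,0],[0.038,0.004,0],[0.038,0.003,0],[0.038,0.003,0],[0.038,0.002,0],[0.038,0.001,0]],"rotation":[[0,0,0],[0,0,0],[0,0,0],[0,0,0],[0,0,0],[0,0,0],[0,0,0],[0,0,0],[0,0,0],[0,0,0]],"gripper":[-1,-1,-1,-1,-1,-1,-1,-1,-1,-1]}'; python3 feel.py
```

```text
clock: 21.65
tool_pos: [0.4908, 0.2172, 0.1372]
tcp_rot: [0.001, 0.991, 0.133, -0.003]
wrist_force: [-11.1, -2.0, 10.6]
opening: 0.165
gripper_force: 60.7
r 55.5 phi 95.1  tang(resist) 11.25 radial -1.05 [ 0.39  0.3  -0.98  1.83  0.27  1.17 -1.98]
```

```bash
python3 -m handwheel '{"translation":[[0,0,0],[0,0,0],[0,0,0],[0,0,0],[0,0,0],[0.038,0.001,0],[0.038,0,0],[0.038,-0.001,0],[0.038,-0.001,0],[0.038,-0.002,0]],"rotation":[[0,0,0],[0,0,0],[0,0,0],[0,0,0],[0,0,0],[0,0,0],[0,0,0],[0,0,0],[0,0,0],[0,0,0]],"gripper":[-1,-1,-1,-1,-1,-1,-1,-1,-1,-1]}'; python3 feel.py
```

```text
clock: 22.48
tool_pos: [0.4949, 0.2175, 0.1372]
tcp_rot: [0.0, 0.991, 0.133, -0.004]
wrist_force: [-12.5, -2.5, 11.2]
opening: 0.162
gripper_force: 60.8
r 55.6 phi 90.8  tang(resist) 12.50 radial -2.33 [ 0.39  0.31 -0.98  1.82  0.27  1.17 -1.98]
```

The handle now feels 12.5 N against about 8 N free, so the clamp holds roughly 25 N at φ = 90.8°. I'll open, turn the tool about +75° so the pads straddle the grip square to the arm, and re-centre.

```bash
python3 -m handwheel '{"translation":[[-0.06,0,0],[0,0,0],[0,0,0],[0,0,0],[-0.07,0,0],[0,0,0],[0,0,0],[0,0,0],[0,0,0],[0,0,0]],"rotation":[[0,0,0],[0,0,0],[0,0,0],[0,0,0],[0,0,0.0175],[0,0,0.0175],[0,0,0.0175],[0,0,0.0175],[0,0,0.0175],[0,0,0.0175]],"gripper":[-1,0.1,0.1,0.1,0.1,0.1,0.1,0.1,0.1,0.1]}'
python3 -m handwheel '{"translation":[[0,0,0],[0,0,0],[0,0,0],[0,0,0],[0,0,0],[0,0,0],[0,0,0],[0,0,0],[0,0,0],[0,0,0]],"rotation":[[0,0,0.0175],[0,0,0.0175],[0,0,0.0175],[0,0,0.0175],[0,0,0.0175],[0,0,0.0175],[0,0,0],[0,0,0],[0,0,0],[0,0,0]],"gripper":[0.1,0.1,0.1,0.1,0.1,0.1,0.1,0.1,0.1,0.1]}';python3 feel.py
python3 - <<'E'
from h import *
C=cam('wrist');im=get_image('wrist');cv2.imwrite('pics/w7.png',im)
for X in ((.4957,.1619,.084),(.495,.2169,.104),(.495,.2169,.16)):print(project(C,X))
E
```

```text
clock: 23.32
tool_pos: [0.4962, 0.2166, 0.1372]
tcp_rot: [0.0, 0.894, 0.449, 0.0]
wrist_force: [0.4, -0.5, 0.4]
opening: 0.554
gripper_force: 0.0
clock: 24.15
tool_pos: [0.4958, 0.2167, 0.1373]
tcp_rot: [0.0, 0.703, 0.711, 0.0]
wrist_force: [0.1, -0.1, 0.5]
opening: 0.554
gripper_force: 0.0
r 54.8 phi 89.9  tang(resist) -0.08 radial -0.15 [ 0.57  0.42 -1.23  1.82  0.43  1.21 -0.78]
[319.5074753 301.7557622]
[319.22069652 236.02789411]
[318.68665128 290.72903945]
```

View pics/w7.png

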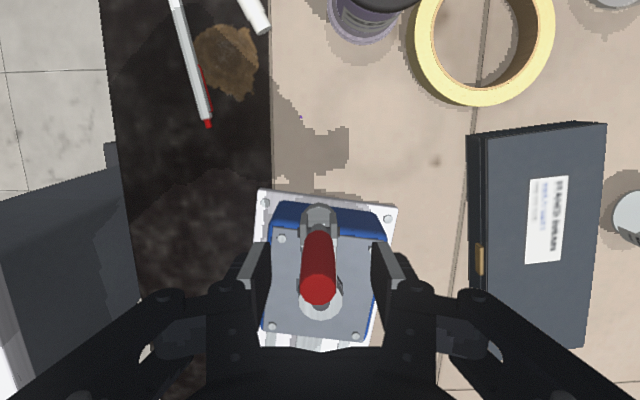

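The handle is still upright, with the hinge at (319, 225) and the grip's top at (318, 288), centred between the pads and in line with the arm. I'll close on it and fold down along the arc towards -y.

```bash
python3 -m handwheel '{"translation":[[-0.02,0,0],[0,0,0],[0,0,0],[0,0,0],[0,0,0],[0,0,0],[0,0,0],[0,0,0],[0,0,0],[0,0,0]],"rotation":[[0,0,0],[0,0,0],[0,0,0],[0,0,0],[0,0,0],[0,0,0],[0,0,0],[0,0,0],[0,0,0],[0,0,0]],"gripper":[-1,-1,-1,-1,-1,-1,-1,-1,-1,-1]}'; python3 feel.py
python3 -m handwheel '{"translation":[[0,-0.119,-0.005],[0,-0.118,-0.014],[0,-0.117,-0.023],[0,-0.115,-0.032],[0,-0.112,-0.041],[0,-0.108,-0.05],[0,-0.104,-0.058],[0,-0.099,-0.066],[0,-0.094,-0.074],[0,-0.088,-0.081]],"rotation":[[0,0,0],[0,0,0],[0,0,0],[0,0,0],[0,0,0],[0,0,0],[0,0,0],[0,0,0],[0,0,0],[0,0,0]],"gripper":[-1,-1,-1,-1,-1,-1,-1,-1,-1,-1]}'
```

```text
clock: 25.03
tool_pos: [0.4947, 0.2169, 0.1375]
tcp_rot: [-0.0, 0.702, 0.712, -0.0]
wrist_force: [-3.7, -0.4, 5.4]
opening: 0.164
gripper_force: 58.8
r 55.0 phi 91.0  tang(resist) 3.75 radial -0.33 [ 0.57  0.42 -1.24  1.82  0.43  1.21 -0.78]
clock: 25.87
tool_pos: [0.4955, 0.1945, 0.1303]
tcp_rot: [-0.001, 0.701, 0.713, 0.003]
wrist_force: [-8.9, -1.7, 26.9]
opening: 0.165
gripper_force: 62.5
```

```bash
python3 -m handwheel '{"translation":[[-0.08,0,0],[0,0,0],[0,0,0],[0,0,0],[0,0,0],[0,0,0],[0,0,0],[0,0,0],[0,0,0],[0,0,0]],"rotation":[[0,0,0],[0,0,0],[0,0,0],[0,0,0],[0,0,0],[0,0,0],[0,0,0],[0,0,0],[0,0,0],[0,0,0]],"gripper":[-1,0.1,0.1,0.1,0.1,0.1,0.1,0.1,0.1,0.1]}'; python3 feel.py
python3 - <<'E'
from h import *
C=cam('wrist');im=get_image('wrist');cv2.imwrite('pics/w8.png',im)
hx,hy=.4949,.2169
for f in (90,70,50,30,10): c,s=np.cos(np.radians(f)),np.sin(np.radians(f));print(f,project(C,(hx,hy-.062*c,.098+.062*s)).round())
print(project(C,(.4957,.1619,.084)),project(C,(hx,hy,.104)))
E
```

```text
clock: 26.7
tool_pos: [0.4931, 0.1899, 0.1261]
tcp_rot: [0.0, 0.702, 0.712, -0.0]
wrist_force: [-0.1, -0.5, 0.7]
opening: 0.549
gripper_force: 0.0
r 28.2 phi 95.4  tang(resist) 0.18 radial -0.45 [ 0.64  0.41 -1.25  1.86  0.42  1.18 -0.73]
90 [327. 238.]
70 [326. 288.]
50 [325. 314.]
30 [324. 318.]
10 [323. 307.]
[324.3327021  273.92135123] [325.07089467 194.5831981 ]
```

View pics/w8.png

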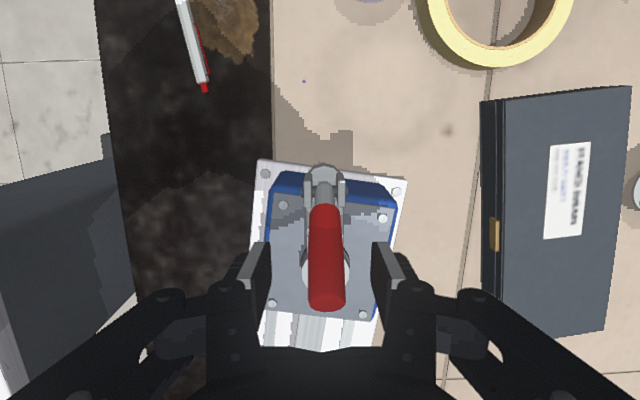

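The grip is about 60° up, from (323, 205) to its end near (326, 300), and the hinge is still over the arm's end. I'll rise clear, close the fingers and push the grip down from outside and above, in the arm's plane.

```bash
python3 -m handwheel '{"translation":[[0,0,1],[0,0,1],[0,0,1],[0.045,0.56,0],[0.045,0.56,0],[0,0,0],[0,0,0],[0,0,0],[0,0,0],[0,0,0]],"rotation":[[0,0,0],[0,0,0],[0,0,0],[0,0,0],[0,0,0],[0,0,0],[0,0,0],[0,0,0],[0,0,0],[0,0,0]],"gripper":[0.1,0.1,0.1,-1,-1,-1,-1,-1,-1,-1]}'
python3 -m handwheel '{"translation":[[0,0,-0.52],[0,0,-0.52],[0,0,-0.52],[0,0,-0.52],[0,0,0],[0,-0.15,-0.15],[0,-0.15,-0.15],[0,-0.15,-0.15],[0,-0.15,-0.15],[0,-0.15,-0.15]],"rotation":[[0,0,0],[0,0,0],[0,0,0],[0,0,0],[0,0,0],[0,0,0],[0,0,0],[0,0,0],[0,0,0],[0,0,0]],"gripper":[-1,-1,-1,-1,-1,-1,-1,-1,-1,-1]}';python3 feel.py
```

```text
clock: 27.58
tool_pos: [0.4954, 0.217, 0.2009]
tcp_rot: [0.0, 0.702, 0.712, -0.0]
wrist_force: [-0.1, 0.4, -0.6]
opening: 0.0
gripper_force: 0.0
clock: 28.42
tool_pos: [0.496, 0.1987, 0.1308]
tcp_rot: [0.001, 0.702, 0.712, 0.001]
wrist_force: [0.2, -0.2, 2.3]
opening: 0.001
gripper_force: 1.2
r 36.8 phi 89.5  tang(resist) -0.15 radial -0.18 [ 0.61  0.41 -1.22  1.84  0.41  1.18 -0.74]
```

```bash
python3 -m handwheel '{"translation":[[0,-0.15,-0.15],[0,-0.15,-0.15],[0,-0.15,-0.15],[0,-0.15,-0.15],[0,-0.15,-0.15],[0,0,-0.1],[0,0,-0.1],[0,0,-0.1],[0,0,0],[0,0,0]],"rotation":[[0,0,0],[0,0,0],[0,0,0],[0,0,0],[0,0,0],[0,0,0],[0,0,0],[0,0,0],[0,0,0],[0,0,0]],"gripper":[-1,-1,-1,-1,-1,-1,-1,-1,-1,-1]}';python3 feel.py
```

```text
clock: 29.25
tool_pos: [0.5053, 0.1829, 0.1099]
tcp_rot: [0.005, 0.702, 0.712, 0.01]
wrist_force: [14.6, 3.6, 12.6]
opening: 0.0
gripper_force: 9.7
r 23.1 phi 65.3  tang(resist) -11.73 radial 9.38 [ 0.63  0.42 -1.21  1.87  0.44  1.13 -0.73]
```

```bash
python3 -m handwheel '{"translation":[[0.1,0,0.4],[0,0,1],[0,0,1],[0,0,1],[0,0,0],[0,0,0],[0,0,0],[0,0,0],[0,0,0],[0,0,0]],"rotation":[[0,0,0],[0,0,0],[0,0,0],[0,0,0],[0,0,0],[0,0,0],[0,0,0],[0,0,0],[0,0,0],[0,0,0]],"gripper":[-1,-1,-1,-1,-1,0,0,0,0,0]}';python3 feel.py
python3 - <<'E'
from h import *
C=cam('wrist');im=get_image('wrist');cv2.imwrite('pics/w9.png',im)
hx,hy=.4949,.2169
for f in (90,70,50,30,10): c,s=np.cos(np.radians(f)),np.sin(np.radians(f));print(f,project(C,(hx,hy-.062*c,.098+.062*s)).round())
print(project(C,(.4957,.1619,.084)),project(C,(hx,hy,.104)))
E
```

```text
clock: 30.08
tool_pos: [0.4973, 0.1801, 0.1883]
tcp_rot: [-0.0, 0.702, 0.712, -0.001]
wrist_force: [-0.7, 0.6, -0.1]
opening: 0.504
gripper_force: 0.0
r 18.3 phi 85.0  tang(resist) 0.71 radial 0.58 [ 0.72  0.33 -1.29  1.79  0.33  1.28 -0.64]
90 [317. 173.]
70 [317. 210.]
50 [317. 235.]
30 [317. 245.]
10 [317. 243.]
[318.43438816 223.20301018] [318.01132874 156.42336951]
```

View pics/w9.png

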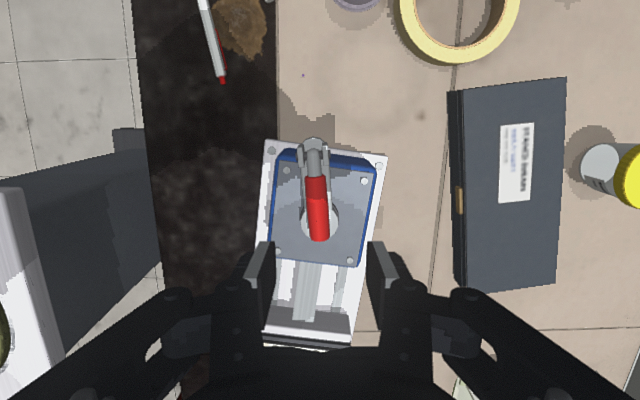

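Run:
```python
from h import *
C=cam('wrist');im=get_image('wrist')
hsv=cv2.cvtColor(im,cv2.COLOR_BGR2HSV);m=((hsv[...,0]<8)|(hsv[...,0]>172))&(hsv[...,1]>150)&(hsv[...,2]>60);m[:,:280]=0;m[:,360:]=0;m[:150]=0;m[260:]=0
v,u=np.nonzero(m);print(u.min(),u.max(),v.min(),v.max())
for r in (180,190,200,210,220,230): x=u[v==r];print(r,x.min(),x.max(),ray(C,(x.mean(),r),.11).round(4))
for f in (0,15,30,45): c,s=np.cos(np.radians(f)),np.sin(np.radians(f));print(f,[project(C,(.494,.2169-a*c,.098+a*s)).round(0) for a in (.014,.062)])
# hinge & hub from cutouts
for l,z in (('handle_hinge',.1),('crank_axis',.084)):
  for d in boxes_of('wrist',l)[:1]: print(l,d['p'],np.round(d['location'],4))
print(ray(C,(314,154),.104),ray(C,(320,222),.084))
```

```text
305 328 175 241
180 305 324 [0.4929 0.2021 0.11  ]
190 306 325 [0.4937 0.1952 0.11  ]
200 306 326 [0.4941 0.1882 0.11  ]
210 307 327 [0.4948 0.1811 0.11  ]
220 308 327 [0.4953 0.1738 0.11  ]
230 310 328 [0.4964 0.1665 0.11  ]
0 [array([316., 175.]), array([316., 239.])]
15 [array([316., 176.]), array([315., 245.])]
30 [array([316., 175.]), array([315., 245.])]
45 [array([316., 172.]), array([315., 239.])]
handle_hinge 0.78 [0.494  0.1904 0.1031]
crank_axis 0.67 [0.4977 0.1467 0.0587]
[0.49233407 0.21863694 0.104     ] [0.49706749 0.16301118 0.084     ]
```

```bash
python3 -m handwheel '{"translation":[[-0.09,0,0],[0,0,0],[0,0,-0.5],[0,0,-0.5],[0,0,-0.5],[0,0,-0.5],[0,0,-0.3],[0,0,-0.3],[0,0,-0.3],[0,0,-0.2]],"rotation":[[0,0,0.007],[0,0,0.007],[0,0,0],[0,0,0],[0,0,0],[0,0,0],[0,0,0],[0,0,0],[0,0,0],[0,0,0]],"gripper":[-0.76,-0.76,-0.76,-0.76,-0.76,-0.76,-0.76,-0.76,-0.76,-0.76]}';python3 feel.py
```

```text
clock: 31.12
tool_pos: [0.495, 0.1804, 0.1109]
tcp_rot: [-0.0, 0.67, 0.742, -0.001]
wrist_force: [-4.7, -2.8, 17.6]
opening: 0.121
gripper_force: 8.8
r 18.5 phi 92.3  tang(resist) 4.80 radial -2.64 [ 0.63  0.42 -1.21  1.88  0.43  1.15 -0.63]
```

```bash
python3 -m handwheel '{"translation":[[0,0,0.6],[0,0,0.6],[-0.06,0.46,0],[0,0,0],[0,0,-0.43],[0,0,-0.43],[0,0,-0.43],[0,0,-0.43],[0,0,0],[0,0,0]],"rotation":[[0,0,0],[0,0,0],[0,0,0],[0,0,0],[0,0,0],[0,0,0],[0,0,0],[0,0,0],[0,0,0],[0,0,0]],"gripper":[-0.76,0,0,0,0,0,0,0,0,0]}';python3 feel.py
python3 - <<'E'
from h import *
C=cam('wrist');im=get_image('wrist');cv2.imwrite('pics/w10.png',im)
hsv=cv2.cvtColor(im,cv2.COLOR_BGR2HSV);m=((hsv[...,0]<8)|(hsv[...,0]>172))&(hsv[...,1]>150)&(hsv[...,2]>60);m[:,:250]=0;m[:,400:]=0;m[:100]=0
v,u=np.nonzero(m);print(u.min(),u.max(),v.min(),v.max())
for r in range(v.min()+15,v.max()-10,20): x=u[v==r];print(r,x.min(),x.max(),ray(C,(x.mean(),r),.098).round(4))
E
```

```text
clock: 31.95
tool_pos: [0.4933, 0.1916, 0.0974]
tcp_rot: [-0.001, 0.67, 0.742, -0.001]
wrist_force: [-0.2, -0.8, 0.1]
opening: 0.496
gripper_force: 0.0
r 29.8 phi 94.7  tang(resist) 0.31 radial -0.81 [ 0.59  0.44 -1.19  1.88  0.45  1.13 -0.67]
305 337 241 340
256 306 337 [0.4932 0.196  0.098 ]
276 306 336 [0.494  0.1859 0.098 ]
296 305 336 [0.4948 0.1754 0.098 ]
316 306 335 [0.496  0.1645 0.098 ]
```

View pics/w10.png

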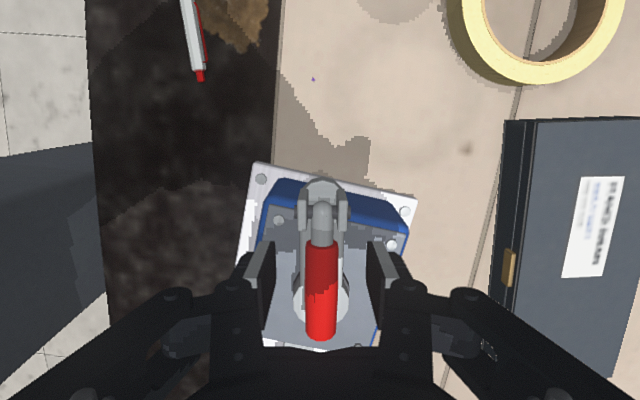

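The handle lies flat: the grip runs from (322, 241) to (320, 340) over the arm. The slip turned the crank back about 4.5°, roughly 8 N of clamping. I'll grip the folded handle near its root and turn it forward by that much.

```bash
python3 -m handwheel '{"translation":[[0,0,0],[0,0,0],[0,0,0],[0,0,0],[0,0,0],[0,0,0],[0,0,0],[0,0,0],[0,0,0],[0,0,0]],"rotation":[[0,0,0],[0,0,0],[0,0,0],[0,0,0],[0,0,0],[0,0,0],[0,0,0],[0,0,0],[0,0,0],[0,0,0]],"gripper":[-1,-1,-1,-1,-1,-1,-1,-1,-1,-1]}';python3 feel.py
python3 -m handwheel '{"translation":[[0.025,0,0],[0.025,0,0],[0.025,0,0],[0.025,0,0],[0.025,0,0],[0.025,0,0],[0.025,0,0],[0.025,0,0],[0.025,0,0],[0.025,0,0]],"rotation":[[0,0,0],[0,0,0],[0,0,0],[0,0,0],[0,0,0],[0,0,0],[0,0,0],[0,0,0],[0,0,0],[0,0,0]],"gripper":[-1,-1,-1,-1,-1,-1,-1,-1,-1,-1]}';python3 feel.py
python3 -c "
from workcell import *;print(sense()['wrist_torque'])"
```

```text
clock: 32.83
tool_pos: [0.4938, 0.1921, 0.0992]
tcp_rot: [-0.0, 0.67, 0.742, -0.0]
wrist_force: [-3.4, -1.8, 5.7]
opening: 0.152
gripper_force: 58.9
r 30.2 phi 93.7  tang(resist) 3.54 radial -1.57 [ 0.59  0.44 -1.19  1.88  0.45  1.13 -0.67]
clock: 33.67
tool_pos: [0.4943, 0.1921, 0.0988]
tcp_rot: [-0.003, 0.669, 0.743, -0.006]
wrist_force: [-19.3, -5.0, 19.6]
opening: 0.155
gripper_force: 60.6
r 30.2 phi 92.7  tang(resist) 19.54 radial -4.11 [ 0.58  0.45 -1.19  1.87  0.45  1.15 -0.67]
[-0.87690322  4.34249836 -0.02808863]
```

```bash
python3 -m handwheel '{"translation":[[0.015,0,0],[0.015,0,0],[0.015,0,0],[0.015,0,0],[0.015,0,0],[0.015,0,0],[0.015,0,0],[0.015,0,0],[0.015,0,0],[0.015,0,0]],"rotation":[[0,0,0],[0,0,0],[0,0,0],[0,0,0],[0,0,0],[0,0,0],[0,0,0],[0,0,0],[0,0,0],[0,0,0]],"gripper":[-1,-1,-1,-1,-1,-1,-1,-1,-1,-1]}';python3 feel.py
python3 -c "
from workcell import *;print(sense()['wrist_torque'])"
```

```text
clock: 34.5
tool_pos: [0.4951, 0.1922, 0.0986]
tcp_rot: [-0.004, 0.669, 0.743, -0.008]
wrist_force: [-26.3, -5.2, 25.8]
opening: 0.158
gripper_force: 61.3
r 30.3 phi 91.1  tang(resist) 26.42 radial -4.71 [ 0.57  0.45 -1.18  1.86  0.45  1.16 -0.67]
[-1.13117117  5.92763738 -0.21265441]
```

```bash
cat >> feel.py <<'E'
T=(-f@t)*r+s['wrist_torque'][2];print('Tz %.3f  net handle equiv %.2f N'%(s['wrist_torque'][2],T/.055), 'yaw',np.degrees(2*np.arctan2(s['tcp_rot'][2],s['tcp_rot'][1])).round(2))
E
python3 -m handwheel '{"translation":[[0.006,0,0],[0.006,0,0],[0.006,0,0],[0.006,0,0],[0.006,0,0],[0.006,0,0],[0.006,0,0],[0.006,0,0],[0.006,0,0],[0.006,0,0]],"rotation":[[0,0,-0.0012],[0,0,-0.0012],[0,0,-0.0012],[0,0,-0.0012],[0,0,-0.0012],[0,0,-0.0012],[0,0,-0.0012],[0,0,-0.0012],[0,0,-0.0012],[0,0,-0.0012]],"gripper":[-1,-1,-1,-1,-1,-1,-1,-1,-1,-1]}';python3 feel.py
```

```text
clock: 35.33
tool_pos: [0.497, 0.1922, 0.0986]
tcp_rot: [-0.004, 0.697, 0.717, -0.008]
wrist_force: [-25.8, -5.1, 23.4]
opening: 0.156
gripper_force: 61.1
r 30.4 phi 87.6  tang(resist) 25.53 radial -6.14 [ 0.56  0.45 -1.16  1.86  0.45  1.15 -0.74]
Tz -0.027  net handle equiv 13.59 N yaw 91.69
```

```bash
python3 -m handwheel '{"translation":[[-0.04,0,0],[-0.04,0,0],[-0.04,0,0],[-0.04,0,0],[-0.04,0,0],[-0.04,0,0],[0,0,0],[0,0,0],[0,0,0],[0,0,0]],"rotation":[[0,0,0],[0,0,0],[0,0,0],[0,0,0],[0,0,0],[0,0,0],[0,0,0],[0,0,0],[0,0,0],[0,0,0]],"gripper":[-1,-1,-1,-1,-1,-1,-1,-1,-1,-1]}';python3 feel.py
```

```text
clock: 36.17
tool_pos: [0.4965, 0.1922, 0.099]
tcp_rot: [-0.001, 0.697, 0.717, -0.003]
wrist_force: [-10.5, -2.2, 12.0]
opening: 0.157
gripper_force: 59.7
r 30.3 phi 88.5  tang(resist) 10.46 radial -2.42 [ 0.57  0.44 -1.17  1.87  0.44  1.14 -0.74]
Tz -0.099  net handle equiv 3.95 N yaw 91.6
```

```bash
python3 -m handwheel '{"translation":[[-0.06,0,0],[0,0,0],[0,0,0],[0,0,0],[0,0,0],[0,0,0.6],[0,0,0.8],[0,0,0.8],[0,0,0.8],[0,0,0]],"rotation":[[0,0,0],[0,0,0],[0,0,0],[0,0,0],[0,0,0],[0,0,0],[0,0,0],[0,0,0],[0,0,0],[0,0,0]],"gripper":[-1,-1,0,0,0,0,0,0,0,0]}';python3 feel.py
python3 - <<'E'
from h import *
C=cam('wrist');im=get_image('wrist');cv2.imwrite('pics/w11.png',im)
hsv=cv2.cvtColor(im,cv2.COLOR_BGR2HSV);m=((hsv[...,0]<8)|(hsv[...,0]>172))&(hsv[...,1]>150)&(hsv[...,2]>60);m[:,:250]=0;m[:,400:]=0;m[:100]=0
v,u=np.nonzero(m);print(u.min(),u.max(),v.min(),v.max())
for r in range(v.min()+8,v.max()-5,14): x=u[v==r];print(r,x.min(),x.max(),ray(C,(x.mean(),r),.098).round(4))
for f in (0,10,20): c,s=np.cos(np.radians(f)),np.sin(np.radians(f));print(f,[project(C,(.4965,.2169-a*c,.098+a*s)).round(0) for a in (.014,.062)])
E
```

```text
clock: 37.0
tool_pos: [0.5006, 0.1935, 0.1784]
tcp_rot: [0.002, 0.697, 0.717, 0.003]
wrist_force: [1.3, 1.1, -0.3]
opening: 0.499
gripper_force: 0.0
r 32.0 phi 81.2  tang(resist) -1.09 radial 1.30 [ 0.66  0.34 -1.26  1.79  0.35  1.25 -0.66]
Tz -0.030  net handle equiv -1.18 N yaw 91.56
303 323 197 264
205 303 323 [0.4958 0.1974 0.098 ]
219 303 323 [0.496  0.1872 0.098 ]
233 303 322 [0.4959 0.1767 0.098 ]
247 303 322 [0.4961 0.166  0.098 ]
0 [array([314., 197.]), array([313., 261.])]
10 [array([314., 198.]), array([313., 267.])]
20 [array([314., 198.]), array([312., 270.])]
```

View pics/w11.png

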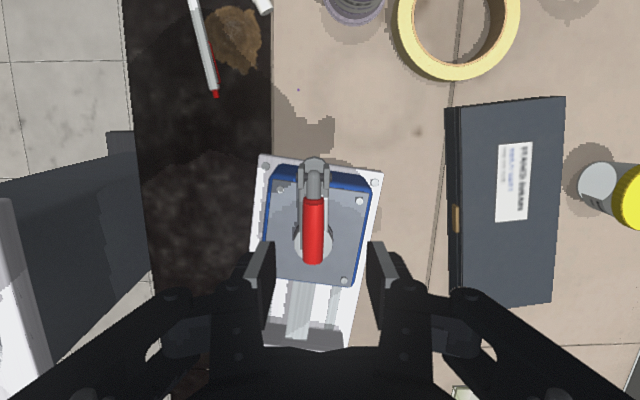

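Run:
```python
from h import *
C=cam('wrist')
for f in (0,4,8,12):
  c,s=np.cos(np.radians(f)),np.sin(np.radians(f))
  print(f,[project(C,(.496,.2169-a*c+.008*s,.098+a*s+.008*c)).round(1) for a in (.014,.062)])
```

```text
0 [array([314.6, 200.1]), array([313.2, 266.4])]
4 [array([314.7, 199.6]), array([313.1, 268.4])]
8 [array([314.7, 199. ]), array([313. , 270.1])]
12 [array([314.7, 198.3]), array([313. , 271.3])]
```

The picture shows the grip flat over the arm, from (313, 197) to (313, 264). Its apparent length fits a fold of 0–2°. The arm is back at about 90.5°, where I felt roughly 25 N, and the gripper is clear, so I'm handing in.

```bash
python3 -c "
from workcell import *
print(job_done())"
```

```text
the job is handed in; nothing more can be done
None
```

The job is handed in, with no verdict shown: the handle is folded flat and released, and the rack is clamped against the stop bar at about 25 N, estimated from the feel at the handle. The crank slipped back about 4.5° during folding and I re-tightened it.

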